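# Find the high spot of a belt pulley on a truing stand

## Robot

A 6-joint arm with a two-finger parallel gripper is mounted at the origin on a cart in front of the work surface, level with it; the furniture and walls round the work are solid. World frame = base frame: x ahead of the robot, y to its left, z up, the work surface at z = 0. Lengths are in m, angles in rad, forces in N, time in s.
With the tool pointing down it reaches from about 0.375 to 0.925 m from the base axis. Payload 5.7 kg.
Tool frame: the origin (TCP) lies midway between the tips of the shut fingers; the grasp point (between the pads) lies 19 mm behind it; z points along the fingers, y is the direction in which the jaws open and shut (so a half turn about z gives the same grasp; the last joint's range is limited). The gripper opens to 88 mm and grips with 3 to 60 N. Pads are 20 mm wide; open, the fingers measure 115 mm over their backs; the gripper's body (75 mm by 178 mm) begins 61 mm behind the grasp point.
Start: joints at [-0.115, 0.359, 1.51, -0, 1.272, -0.115], TCP at [0.6, -0, 0.223] pointing down, gripper open.
Joint ranges: [-2.97, 2.97], [-1.01, 2.36], [0.21, 2.38], [-0.96, 4.11], [0.2, 2.71], [-2.98, 2.98]. Speed limits (rad/s): [2.39, 2.39, 3.14, 3.14, 3.14, 3.14].

## Interface

Orientations are given as a unit quaternion [w, x, y, z].
In Python, from cell import bot, camera, finish_job gives the robot as it stands.
- The arm moves only by the shell command python3 -m pendant 'ROWS' [OPENING] [FORCE]. ROWS is JSON, a list that holds one entry, the list of rows, each a list of 4 numbers: the shift along the tool's x, y, z in mm, then the turn about the tool's z in degrees. In form: [[[tx, ty, tz, turn], ...]]. A call has exactly 10 rows; each row is the pose to reach, as a shift and turn from the pose commanded when the call began, along the tool's axes at that moment; what a row does not reach only later rows make up. A row lasts 1/10 s, in which the tool goes at most 50 mm and 8.59 degrees, less where a joint would pass 70% of its speed; a pose out of reach is approached as far as the arm can. A call with a gripper value outside its range is refused whole. OPENING is the gripper command: -1 is shut, 1 is fully open, values between are in proportion, set as the call begins (- or left out, the last holds). The fingers move at their own pace and stop on an object; FORCE is the grip in N (left out, the last holds). Time passes only in rows, so rows that repeat a pose let the fingers close, or fill a call up. It gives the time, the measured TCP pose, the force and the opening at its end, in the units of the state.
- bot.get_state(): the state, without advancing time (a new reading comes with each control period).
- camera(name): name is "scene" or "side" or "wrist"; returns a dict with "img" (480x640x3 uint8, red, green, blue), "camera_matrix" (3x3 intrinsics, pixels), "R" (3x3) and "t" (3): a world point X has camera coordinates R X + t; the wrist camera has in their place "mount" (4x4, takes a point from camera to tool coordinates, whose origin is the TCP and whose axes are the flange's). Camera axes: x right, y down, z forward; pixel columns grow to the right and rows downward; lengths in m; the calibration is good to about 2 mm. A picture is of the moment at which its call begins: read the wrist's pose just before it. There is no depth.
- finish_job(): hands the job in, once; it reports no verdict.
The state is a dict: "time": time; "joint_positions": joint angles; "qvel": joint speeds; "joint_torque": joint torques, N m; "tool_pos": TCP position; "eef_rot": TCP orientation; "force": force on the tool from outside, world axes, zero at the start; "torque": the same for the moment, N m; "gripper_width": opening from 0.0 (shut) to 1.0 (fully open).
Only numpy, scipy, OpenCV 4.12 (cv2) and the standard library are available. Lean on these libraries where they do the work, as an engineer would, in place of code of your own. Each camera call takes 0.05 s, during which the arm holds its last target. There are 200 camera calls.

## Task

Fold the feeler gently down until it lies level at its stop, with its tip by the rim of the pulley. Then turn the pulley by its crank knob, slowly (never faster than a third of a turn a second), feel where the high spot of the rim rubs on the tip, and leave the pulley standing still with the middle of the high spot right at the tip. Do not push on the rim itself, let go at the end and leave the other things on the table alone.

Things in the scene. Friction and masses are not known exactly. Their poses are not given: they have to be found in the camera images.
- stand: grey steel truing stand, fixed to the table: a 130 mm square base plate 12 mm thick with a 50 mm wide tongue that runs along its +x to a 92 mm high post, 180 mm out. Origin on the table under the vertical spindle that carries an aluminium belt pulley (120 mm diameter, 60 to 90 mm above the table) with a crank bolted on top
- spindle (a point): point on the pulley's vertical axis, 75 mm above the table, half way up the plain flat rim. The pulley is bored 4 mm off-centre: its rim stands 56 to 64 mm from this axis. The 64 mm side is the high spot; it is unmarked and its direction from the crank is unknown and differs each time
- knob_grip (a point): middle of the crank's upright round wooden knob, 22 mm in diameter, 40 mm tall, 129 mm above the table, 42 mm from the spindle axis. The knob spins freely on its pin: held firmly from above by a gripper of constant heading it can be led round the spindle in full circles. Below it is the level steel crank bar, top 104 mm above the table
- crank (a joint): angle of crank and pulley together, rad, anticlockwise from above; full turns are free both ways and it stays where left. It needs about 1 N at the knob, rising to 8 or 9 N and falling again while the rim rubs on the lowered tip: from 1 rad before the high spot is at the tip to 1 rad after. Those two edges are even about the high spot; the drag peaks about 0.15 rad before it
- feeler (a joint): angle of the feeler above level, rad: about 0.6 to 0.9 at the start, 0 when it lies level at its stop; friction holds it anywhere and about 2 to 4 N on its pad turns it; the stop is hard and more than 30 N of push spoils the feeler
- feeler_hinge (a point): middle of the feeler's level hinge pin (along the stand's y), at the top of the post, 150 mm from the spindle axis along the stand's +x and 75 mm above the table
- feeler_pad (a point): top of the round black thumb pad (22 mm diameter) on the feeler's bar, 50 mm from the hinge pin towards the spindle and 16 mm above the bar's middle line; with the feeler down it lies 91 mm above the table and 100 mm from the spindle axis
- feeler_tip (a point): end of the feeler's steel tip, 88 mm from the hinge pin; with the feeler down it stands 62 mm from the spindle axis, 75 mm above the table, pointing at the spindle. The tip is a 10 mm ball on a stiff spring plunger (7.5 N per mm), so the high spot pushes it back by up to 2 mm
- offcut: loose wooden offcut, 40 x 45 x 38 mm, on the table beside the feeler; leave alone. Origin under its middle
- board_offcut: short flat piece of board, 60 x 130 x 20 mm, beyond the saw fence on the left; leave alone. Origin under its middle
- sanding_block: cork sanding block wrapped in paper, 66 x 110 x 32 mm, beyond the fence on the left; leave alone. Origin under its middle

How it is judged:
By the outcome, as a careful person would: the job done as asked, in the order asked, and still so for the second after the job is handed in, with the robot touching nothing.
It also fails if it takes over 72 s, if anything falls off the work surface, if the arm or the gripper's body presses on something with over 40 N, if the wrist force passes 120 N, or if a joint passes its speed limit or range.

## Working session

There is one attempt and no reset: what is moved stays moved. The work goes in short steps, Python scripts to look and compute and a shell command to move; the robot and the scene stay as the last step left them, time stands still between calls to the robot, and variables do not carry over. Pictures are saved under pics/ and viewed, about 8 in all and at most 12, crops included, and the job is handed in when it is done.

```bash
ls; mkdir -p pics; python3 - <<'E'
from cell import bot,camera
import cv2,numpy as np
s=bot.get_state();print({k:np.round(v,3).tolist() for k,v in s.items()})
for n in("scene","side"):
    c=camera(n);cv2.imwrite(f"pics/{n}0.png",c["img"][:,:,::-1]);np.savez(f"pics/{n}0.npz",**{k:c[k] for k in("img","camera_matrix","R","t")})
    print(n,c["camera_matrix"].round(1).tolist(),(-c["R"].T@c["t"]).round(3))
E
```

```text
pics
{'time': 0.0, 'joint_positions': [-0.115, 0.359, 1.511, 0.0, 1.272, -0.115], 'qvel': [0.001, 0.001, -0.001, 0.0, 0.0, -0.001], 'joint_torque': [-0.002, -51.538, -27.072, 0.067, 0.035, -0.0], 'tool_pos': [0.599, 0.0, 0.222], 'eef_rot': [-0.001, 0.707, 0.707, -0.001], 'force': [0.125, 0.175, -0.134], 'torque': [0.026, -0.012, 0.006], 'gripper_width': 1.0}
scene [[459.5, 0.0, 327.8], [0.0, 459.5, 229.0], [0.0, 0.0, 1.0]] [ 0.244 -0.437  0.622]
side [[526.3, 0.0, 317.2], [0.0, 526.3, 250.6], [0.0, 0.0, 1.0]] [ 0.205 -0.684  0.637]
```

View pics/scene0.png

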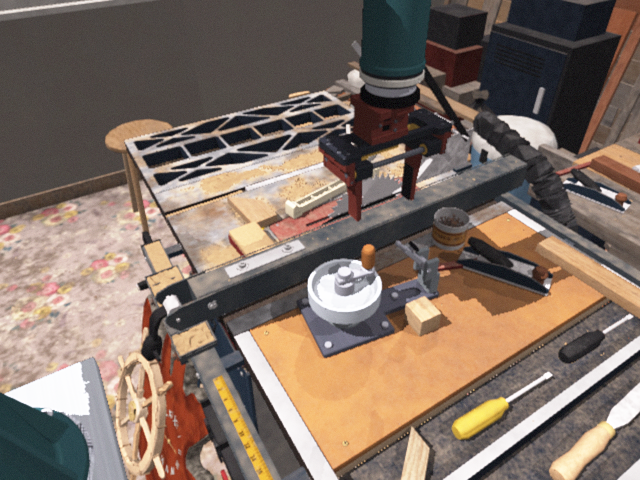

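View pics/side0.png

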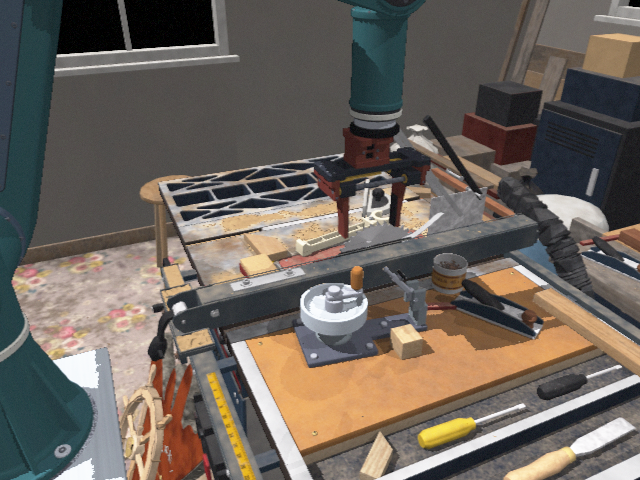

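```bash
python3 - <<'E'
import cv2
for n,x,y in(("scene",290,220),("side",285,240)):
    i=cv2.imread(f"pics/{n}0.png")[y:y+140,x:x+160]
    cv2.imwrite(f"pics/{n}0c.png",cv2.resize(i,None,fx=4,fy=4,interpolation=cv2.INTER_CUBIC))
E
```

```text
(no output)
```

View pics/scene0c.png

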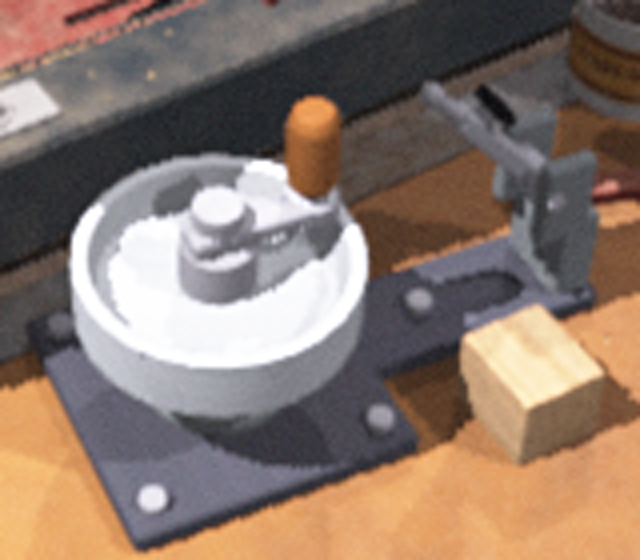

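View pics/side0c.png

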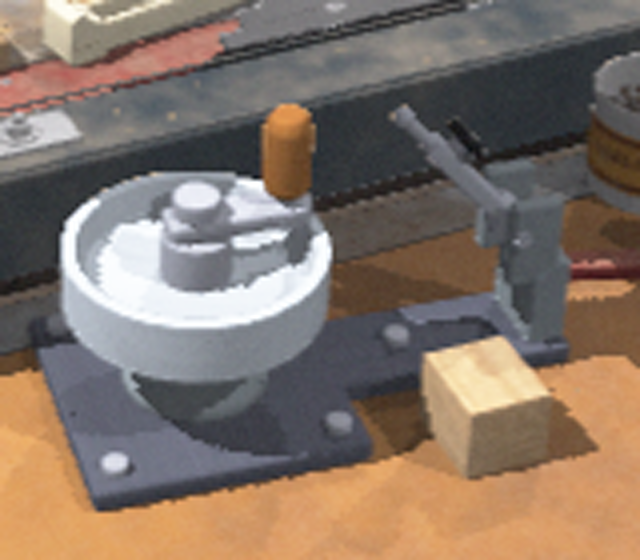

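```bash
cat > h.py <<'E'
import numpy as np,cv2
from scipy.optimize import least_squares
C={n:np.load(f"pics/{n}0.npz") for n in("scene","side")}
def proj(n,X):
    c=C[n];p=(c["R"]@np.atleast_2d(X).T).T+c["t"];p=p@c["camera_matrix"].T;return p[:,:2]/p[:,2:]
def pts(q):
    x,y,a,k,f=q;c,s=np.cos(f),np.sin(f)
    F=lambda l,h:[.15-l*c+h*s,0,.075+l*s+h*c]
    L=np.array([[-.065,-.065,.012],[.065,-.065,.012],[-.065,.065,.012],[.065,-.025,.012],
     [.042*np.cos(k),.042*np.sin(k),.129],F(.088,0),F(.05,.016)])
    r=np.array([[np.cos(a),-np.sin(a),0],[np.sin(a),np.cos(a),0],[0,0,1]])
    return L@r.T+[x,y,0]
E
python3 - <<'E'
from h import *
O={"scene":np.array([[135,535],[413,440],[30,325],[385,375],[313,148],[428,90],[497,103]])/4+[290,220],
"side":np.array([[97,497],[370,448],[38,345],[348,398],[288,152],[398,110],[468,138]])/4+[285,240]}
f=lambda q:np.concatenate([(proj(n,pts(q))-O[n]).ravel() for n in O])
best=min((least_squares(f,[.5,-.1,0,k,.7],loss="soft_l1") for k in(-1,0,1,2,3)),key=lambda r:r.cost)
q=best.x;print(q.round(4),best.cost);print(f(q).reshape(2,-1,2).round(1).tolist());print(pts(q).round(3))
# direct triangulation
for i in range(7):
    A=[];b=[]
    g=least_squares(lambda X:np.concatenate([(proj(n,X)-O[n][i]).ravel() for n in O]),[.55,-.1,.1]);print(i,g.x.round(4),round(g.cost,2))
np.save("q.npy",q)
E
```

```text
[ 0.5368  0.0029 -0.1467  0.042   0.8557] 19.457732148389717
[[[0.3, 2.6], [2.7, 0.1], [-1.5, -0.9], [-1.8, -0.5], [-0.0, 0.0], [-0.0, 0.9], [1.4, 0.2]], [[-0.9, 0.5], [1.8, -0.8], [-3.0, -6.5], [-0.6, -2.3], [0.0, -0.0], [0.1, 0.9], [1.2, -0.5]]]
[[ 0.463 -0.052  0.012]
 [ 0.592 -0.071  0.012]
 [ 0.482  0.077  0.012]
 [ 0.597 -0.031  0.012]
 [ 0.579 -0.001  0.129]
 [ 0.628 -0.011  0.141]
 [ 0.665 -0.016  0.123]]
0 [ 0.4691 -0.0407  0.0014] 0.01
1 [ 0.5925 -0.0634  0.0038] 0.0
2 [ 0.5026  0.1155 -0.0384] 0.05
3 [ 0.6018 -0.0294  0.0048] 0.85
4 [ 0.5786 -0.0015  0.129 ] 0.0
5 [ 0.6277 -0.0107  0.1436] 0.0
6 [ 0.6653 -0.0118  0.12  ] 0.05
```

```bash
cat >> h.py <<'E'
from scipy.spatial.transform import Rotation as Ro
def wproj(c,pos,quat,X):
    T=np.eye(4);T[:3,:3]=Ro.from_quat(np.roll(quat,-1)).as_matrix();T[:3,3]=pos
    T=np.linalg.inv(T@c["mount"]);X=np.atleast_2d(X);p=X@T[:3,:3].T+T[:3,3]
    p=p@c["camera_matrix"].T;return p[:,:2]/p[:,2:]
E
python3 - <<'E'
from h import *
from cell import bot,camera
s=bot.get_state();c=camera("wrist");print(c["mount"].round(3).tolist(),c["camera_matrix"].round(0).tolist())
np.savez("pics/w0.npz",img=c["img"],camera_matrix=c["camera_matrix"],mount=c["mount"],pos=s["tool_pos"],quat=s["eef_rot"])
i=c["img"][:,:,::-1].copy()
q=np.load("q.npy");p=wproj(c,s["tool_pos"],s["eef_rot"],np.vstack([pts(q),[q[0],q[1],.09]]));print(p.round(0).tolist())
for a,b in p:cv2.drawMarker(i,(int(np.clip(a,-2000,2000)),int(np.clip(b,-2000,2000))),(0,0,255),0,9)
cv2.imwrite("pics/w0.png",i)
E
```

```text
[[-0.0, -0.963, -0.269, 0.073], [1.0, -0.001, 0.001, 0.001], [-0.001, -0.269, 0.963, -0.161], [0.0, 0.0, 0.0, 1.0]] [[337.0, 0.0, 310.0], [0.0, 337.0, 239.0], [0.0, 0.0, 1.0]]
[[192.0, 256.0], [302.0, 272.0], [198.0, 141.0], [307.0, 239.0], [282.0, 243.0], [346.0, 259.0], [389.0, 258.0], [239.0, 226.0]]
```

View pics/w0.png

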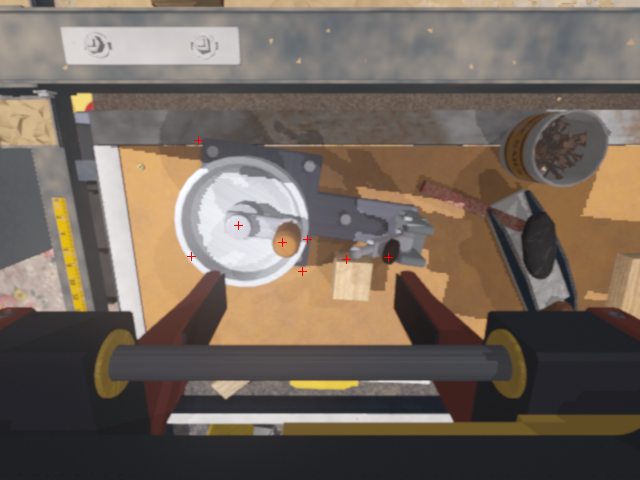

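```bash
python3 - <<'E'
import numpy as np,cv2
i=np.load("pics/w0.npz")["img"][125:285,170:446,::-1]
cv2.imwrite("pics/w0c.png",cv2.resize(i,None,fx=2.89,fy=2.89,interpolation=cv2.INTER_CUBIC))
E
```

```text
(no output)
```

View pics/w0c.png

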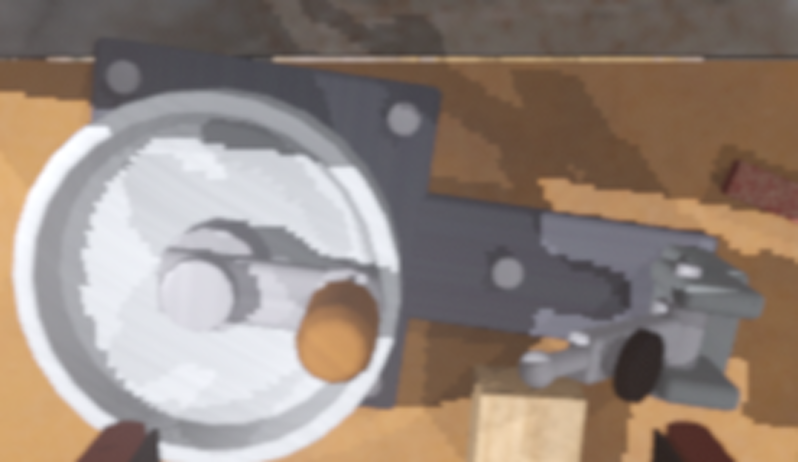

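```bash
python3 - <<'E'
from h import *
O={"scene":np.array([[135,530],[413,440],[30,325],[385,375],[313,148],[428,90],[497,103]])/4+[290,220],
"side":np.array([[97,497],[370,448],[38,345],[348,398],[288,152],[398,110],[468,138]])/4+[285,240]}
W=np.load("pics/w0.npz")
ow=np.array([[97,40],[440,93],[393,408],[430,193],[412,320],[340,325],[524,369],[638,365]])/2.89+[170,125]
ctr=np.array([[207,276]])/2.89+[170,125]
use=[0,1,3,4,5,6]
def wp(q):
    P=pts(q);R=Ro.from_euler("z",q[2]).as_matrix()
    e=np.array([[.065,.065,.012],[.065,.025,.012]])@R.T+[q[0],q[1],0]
    return wproj(W,W["pos"],W["quat"],np.array([P[2],e[0],P[1],e[1],P[3],P[4],P[5],P[6]]))
f=lambda q:np.concatenate([(proj(n,pts(q))-O[n])[use].ravel() for n in O]+[(wp(q)-ow).ravel()])
r=least_squares(f,[.537,.003,-.147,.04,.85],loss="soft_l1");q=r.x
print(q.round(4),r.cost);print(f(q).reshape(-1,2).round(1).tolist());print(pts(q).round(4));np.save("q.npy",q)
g=least_squares(lambda v:(wproj(W,W["pos"],W["quat"],[v[0],v[1],.09])-ctr).ravel(),q[:2]);print("rim ctr",g.x)
R=Ro.from_euler("z",q[2]).as_matrix()
for n,l in(("hinge",[.15,0,.075]),("pad down",[.1,0,.091]),("tip down",[.062,0,.075])):print(n,(R@l+[q[0],q[1],0]).round(4))
E
```

```text
[ 0.5406  0.0069 -0.1477  0.0488  0.8242] 31.64880906108765
[[1.0, 0.9], [3.0, -2.5], [-1.4, -2.9], [0.4, -2.4], [-0.9, -0.0], [0.8, -1.4], [0.2, -1.6], [2.6, -2.7], [0.2, -4.1], [0.8, -1.7], [-0.3, 0.4], [1.1, -1.6], [-2.1, -1.9], [0.9, -1.6], [-0.3, 2.2], [-1.4, 0.8], [-1.9, 0.1], [-0.7, 0.2], [-2.6, 0.3], [1.1, 1.6]]
[[ 0.4668 -0.0478  0.012 ]
 [ 0.5953 -0.0669  0.012 ]
 [ 0.4859  0.0808  0.012 ]
 [ 0.6012 -0.0274  0.012 ]
 [ 0.5824  0.0028  0.129 ]
 [ 0.6299 -0.0063  0.1396]
 [ 0.667  -0.0119  0.1226]]
rim ctr [0.5395443  0.00790816]
hinge [ 0.689  -0.0151  0.075 ]
pad down [ 0.6395 -0.0078  0.091 ]
tip down [ 0.6019 -0.0022  0.075 ]
```

```bash
python3 - <<'E'
from h import *
W=np.load("pics/w0.npz")
def tri(s,d,w,n):
    s=np.array(s)/4+[290,220];d=np.array(d)/4+[285,240];w=np.array(w)/2.89+[170,125]
    g=least_squares(lambda X:np.concatenate([(proj("scene",X)-s).ravel(),(proj("side",X)-d).ravel(),(wproj(W,W["pos"],W["quat"],X)-w).ravel()]),[.55,0,.1]);print(n,g.x.round(4),round(g.cost,1))
tri([221,203],[200,194],[198,293],"hub top")
tri([313,148],[288,152],[340,325],"knob")
tri([428,90],[398,110],[524,369],"tip")
tri([497,103],[468,138],[638,365],"pad")
f=lambda n,u,v,z:None
# fence plate bolts: scene (242,266)?,(292,247); wrist (97,45),(204,45)
for s,d,w in(([243,267],[243,284],[97,45]),([291,248],[291,272],[204,45])):
    g=least_squares(lambda X:np.concatenate([(proj("scene",X)-s).ravel(),(proj("side",X)-d).ravel(),(wproj(W,W["pos"],W["quat"],X)-w).ravel()]),[.5,.15,.05]);print("fence",g.x.round(3),round(g.cost,1))
E
python3 -m pendant '[[[-1,6,8,0],[-2,13,16,0],[-4,20,24,0],[-5,28,32,0],[-6,36,40,0],[-8,44,50,0],[-9,52,60,0],[-10,60,68,0],[-11,65,74,0],[-11,67,76,0]]]' -1 30
```

```text
hub top [0.5409 0.0076 0.111 ] 0.1
knob [0.5823 0.0022 0.1252] 0.8
tip [ 0.6317 -0.0061  0.1393] 0.3
pad [ 0.6665 -0.0113  0.1195] 0.3
fence [0.418 0.155 0.062] 5.2
fence [0.512 0.153 0.068] 2.8
time: 1.15
tool_pos: [0.6672, -0.0111, 0.1456]
eef_rot: [-0.0, 0.707, 0.707, -0.0]
force: [0.5, -1.0, 0.0]
gripper_width: 0.124
```

```bash
python3 -m pendant '[[[0,0,3,0],[0,0,6,0],[0,0,9,0],[0,0,12,0],[0,0,14,0],[0,-1,16,0],[0,-3,18,0],[0,-4,20,0],[1,-6,21,0],[1,-7,22,0]]]' -1; python3 -m pendant '[[[0,-1,2,0],[0,-2,4,0],[0,-4,6,0],[0,-5,8,0],[1,-6,10,0],[1,-8,12,0],[1,-9,14,0],[1,-11,16,0],[1,-12,18,0],[1,-13,19,0]]]' -1
```

```text
time: 2.15
tool_pos: [0.6598, -0.0101, 0.1245]
eef_rot: [0.0, 0.707, 0.707, -0.0]
force: [-0.1, -0.0, 1.3]
gripper_width: 0.005
time: 3.15
tool_pos: [0.6468, -0.009, 0.1054]
eef_rot: [-0.0, 0.707, 0.707, -0.0]
force: [0.5, 0.0, -0.3]
gripper_width: 0.01
```

```bash
cat > snap.py <<'E'
import sys,cv2;from cell import camera
n,name,x,y,w,h,f=sys.argv[1],sys.argv[2],*map(int,sys.argv[3:8])
i=camera(n)["img"][y:y+h,x:x+w,::-1];cv2.imwrite(f"pics/{name}.png",cv2.resize(i,None,fx=f,fy=f,interpolation=cv2.INTER_CUBIC))
E
python3 snap.py side s1 285 230 160 120 4; python3 -c "
from cell import bot;s=bot.get_state();print(s['force'],s['tool_pos'])"
```

```text
[0.00442066 0.33215634 0.77648284] [ 0.6465818  -0.00900857  0.10521742]
```

View pics/s1.png

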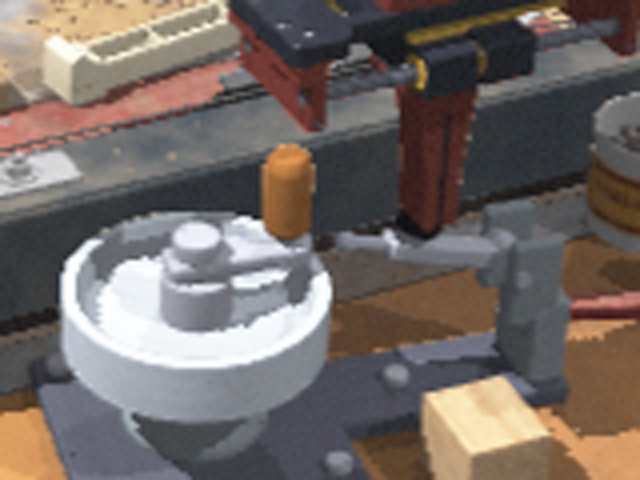

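```bash
python3 -m pendant '[[[0,-1,2,0],[0,-2,4,0],[0,-3,6,0],[0,-4,8,0],[1,-5,9,0],[1,-5,10,0],[1,-6,11,0],[1,-6,11.5,0],[1,-6,12,0],[1,-6,12,0]]]' -1
```

```text
time: 4.2
tool_pos: [0.6407, -0.008, 0.0935]
eef_rot: [-0.0, 0.707, 0.707, -0.0]
force: [-0.3, -0.1, 0.5]
gripper_width: 0.002
```

```bash
python3 -m pendant '[[[0,0,0.5,0],[0,0,1,0],[0,0,1.5,0],[0,0,1.5,0],[0,0,2,0],[0,0,2,0],[0,0,2.5,0],[0,0,2.5,0],[0,0,2.5,0],[0,0,2.5,0]]]' -1
```

```text
time: 5.2
tool_pos: [0.6411, -0.008, 0.0913]
eef_rot: [0.0, 0.707, 0.707, 0.0]
force: [-1.4, 0.2, 3.8]
gripper_width: 0.005
```

```bash
python3 -m pendant '[[[0,0,0.2,0],[0,0,0.4,0],[0,0,0.6,0],[0,0,0.6,0],[0,0,0.8,0],[0,0,0.8,0],[0,0,1,0],[0,0,1,0],[0,0,1,0],[0,0,1,0]]]' -1
```

```text
time: 6.2
tool_pos: [0.641, -0.008, 0.0911]
eef_rot: [0.0, 0.707, 0.707, 0.0]
force: [-4.1, 0.7, 10.1]
gripper_width: 0.002
```

```bash
python3 -m pendant '[[[0,0,-5,0],[0,0,-15,0],[0,0,-30,0],[0,0,-45,0],[0,0,-60,0],[1,-3,-74,0],[4,-15,-78,0],[7,-35,-78,0],[10,-52,-78,0],[11,-59,-78,0]]]' 0.1; python3 - <<'E'
from cell import camera,bot
import cv2,sys
from h import *
s=bot.get_state();c=camera("wrist");np.savez("pics/w1.npz",img=c["img"],camera_matrix=c["camera_matrix"],mount=c["mount"],pos=s["tool_pos"],quat=s["eef_rot"])
cv2.imwrite("pics/w1.png",c["img"][100:400,120:520,::-1].repeat(2,0).repeat(2,1));print(s["tool_pos"],s["force"])
E
```

```text
time: 7.2
tool_pos: [0.5791, 0.0036, 0.168]
eef_rot: [-0.001, 0.707, 0.707, -0.001]
force: [0.4, -0.1, 0.6]
gripper_width: 0.55
[0.57905111 0.00363921 0.16800592] [ 0.39225779 -0.13556036  0.55766262]
```

View pics/w1.png

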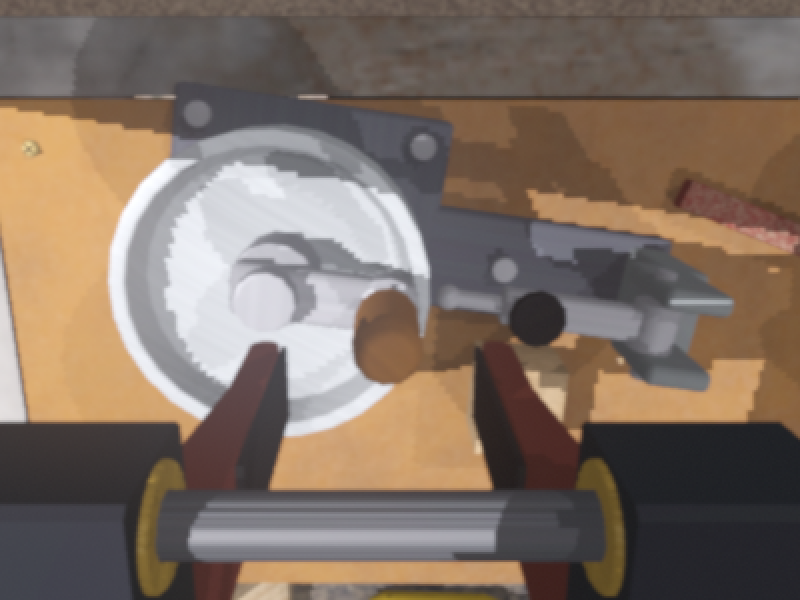

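```bash
python3 -m pendant '[[[-1,2,3,0],[-1,3,8,0],[-1,3,16,0],[-1,3,24,0],[-1,3,32,0],[-1,3,40,0],[-1,3,46,0],[-1,3,50,0],[-1,3,53,0],[-1,3,54,0]]]' 0.1; python3 -m pendant '[[[0,0,0,0],[0,0,0,0],[0,0,0,0],[0,0,0,0],[0,0,0,0],[0,0,0,0],[0,0,0,0],[0,0,0,0],[0,0,0,0],[0,0,0,0]]]' -1 30
```

```text
time: 8.25
tool_pos: [0.5849, 0.002, 0.1139]
eef_rot: [-0.0, 0.707, 0.707, -0.0]
force: [-0.1, 0.4, -0.0]
gripper_width: 0.551
time: 9.25
tool_pos: [0.5812, 0.0024, 0.114]
eef_rot: [-0.003, 0.707, 0.707, -0.002]
force: [-8.7, 1.0, 6.9]
gripper_width: 0.239
```

```bash
cat > arc.py <<'E'
import sys,numpy as np
# arc.py Sx Sy cmdx cmdy phi0deg step_total n
sx,sy,cx,cy,p,d,n=map(float,sys.argv[1:])
for _ in range(int(n)):
    a=np.radians(p+d*np.arange(1,11)/10);X=1e3*(sx+.042*np.cos(a)-cx);Y=1e3*(sy+.042*np.sin(a)-cy)
    X,Y=X.round(1),Y.round(1);print(p+d,"[["+",".join(f"[{y:g},{x:g},0,0]" for x,y in zip(X,Y))+"]]")
    cx+=X[-1]/1e3;cy+=Y[-1]/1e3;p+=d
E
python3 arc.py .5395 .0072 .5849 .002 -7 30 3
```

```text
23.0 [[[2.3,-3.5,0,0],[4.5,-3.4,0,0],[6.7,-3.4,0,0],[8.9,-3.6,0,0],[11,-3.8,0,0],[13.2,-4.2,0,0],[15.4,-4.6,0,0],[17.5,-5.2,0,0],[19.6,-5.9,0,0],[21.6,-6.7,0,0]]]
53.0 [[[2,-1,0,0],[4,-2,0,0],[5.9,-3.1,0,0],[7.7,-4.3,0,0],[9.5,-5.6,0,0],[11.2,-7,0,0],[12.8,-8.5,0,0],[14.3,-10.1,0,0],[15.8,-11.7,0,0],[17.1,-13.4,0,0]]]
83.0 [[[1.3,-1.8,0,0],[2.5,-3.7,0,0],[3.6,-5.6,0,0],[4.6,-7.6,0,0],[5.4,-9.6,0,0],[6.2,-11.6,0,0],[6.9,-13.7,0,0],[7.4,-15.9,0,0],[7.9,-18,0,0],[8.2,-20.2,0,0]]]
```

```bash
python3 -m pendant '[[[2.3,-3.5,0,0],[4.5,-3.4,0,0],[6.7,-3.4,0,0],[8.9,-3.6,0,0],[11,-3.8,0,0],[13.2,-4.2,0,0],[15.4,-4.6,0,0],[17.5,-5.2,0,0],[19.6,-5.9,0,0],[21.6,-6.7,0,0]]]' - 30;  python3 -m pendant '[[[2,-1,0,0],[4,-2,0,0],[5.9,-3.1,0,0],[7.7,-4.3,0,0],[9.5,-5.6,0,0],[11.2,-7,0,0],[12.8,-8.5,0,0],[14.3,-10.1,0,0],[15.8,-11.7,0,0],[17.1,-13.4,0,0]]]'; python3 -m pendant '[[[1.3,-1.8,0,0],[2.5,-3.7,0,0],[3.6,-5.6,0,0],[4.6,-7.6,0,0],[5.4,-9.6,0,0],[6.2,-11.6,0,0],[6.9,-13.7,0,0],[7.4,-15.9,0,0],[7.9,-18,0,0],[8.2,-20.2,0,0]]]'
```

```text
time: 10.25
tool_pos: [0.5784, 0.0238, 0.1141]
eef_rot: [0.0, 0.707, 0.707, 0.0]
force: [0.2, -1.0, -1.1]
gripper_width: 0.242
time: 11.25
tool_pos: [0.5655, 0.0409, 0.1142]
eef_rot: [0.0, 0.707, 0.707, 0.0]
force: [5.1, 0.9, -6.2]
gripper_width: 0.24
time: 12.25
tool_pos: [0.5473, 0.0491, 0.1143]
eef_rot: [0.002, 0.707, 0.707, 0.002]
force: [9.9, 2.8, -11.8]
gripper_width: 0.24
```

```bash
python3 arc.py .5395 .0072 .5446 .0489 83 20 6
```

```text
103.0 [[[0.1,-1.4,0,0],[0.2,-2.9,0,0],[0.3,-4.4,0,0],[0.3,-5.8,0,0],[0.2,-7.3,0,0],[0.1,-8.8,0,0],[-0,-10.2,0,0],[-0.2,-11.7,0,0],[-0.5,-13.1,0,0],[-0.8,-14.5,0,0]]]
123.0 [[[-0.3,-1.5,0,0],[-0.7,-2.9,0,0],[-1.2,-4.3,0,0],[-1.7,-5.7,0,0],[-2.2,-7,0,0],[-2.8,-8.3,0,0],[-3.5,-9.7,0,0],[-4.2,-11,0,0],[-4.9,-12.2,0,0],[-5.7,-13.5,0,0]]]
143.0 [[[-0.8,-1.2,0,0],[-1.7,-2.4,0,0],[-2.6,-3.5,0,0],[-3.5,-4.7,0,0],[-4.5,-5.7,0,0],[-5.5,-6.8,0,0],[-6.6,-7.8,0,0],[-7.6,-8.8,0,0],[-8.8,-9.7,0,0],[-9.9,-10.6,0,0]]]
163.0 [[[-1.2,-0.9,0,0],[-2.4,-1.7,0,0],[-3.7,-2.5,0,0],[-4.9,-3.2,0,0],[-6.2,-3.9,0,0],[-7.6,-4.6,0,0],[-8.9,-5.2,0,0],[-10.2,-5.7,0,0],[-11.6,-6.2,0,0],[-13,-6.7,0,0]]]
183.0 [[[-1.4,-0.4,0,0],[-2.9,-0.7,0,0],[-4.3,-1,0,0],[-5.7,-1.3,0,0],[-7.2,-1.5,0,0],[-8.6,-1.6,0,0],[-10.1,-1.7,0,0],[-11.6,-1.8,0,0],[-13,-1.8,0,0],[-14.5,-1.7,0,0]]]
203.0 [[[-1.5,0.1,0,0],[-2.9,0.2,0,0],[-4.4,0.4,0,0],[-5.8,0.7,0,0],[-7.2,1,0,0],[-8.7,1.3,0,0],[-10.1,1.7,0,0],[-11.5,2.2,0,0],[-12.9,2.7,0,0],[-14.2,3.2,0,0]]]
```

```bash
python3 -m pendant '[[[0.1,-1.4,0,0],[0.2,-2.9,0,0],[0.3,-4.4,0,0],[0.3,-5.8,0,0],[0.2,-7.3,0,0],[0.1,-8.8,0,0],[-0,-10.2,0,0],[-0.2,-11.7,0,0],[-0.5,-13.1,0,0],[-0.8,-14.5,0,0]]]';python3 -m pendant '[[[-0.3,-1.5,0,0],[-0.7,-2.9,0,0],[-1.2,-4.3,0,0],[-1.7,-5.7,0,0],[-2.2,-7,0,0],[-2.8,-8.3,0,0],[-3.5,-9.7,0,0],[-4.2,-11,0,0],[-4.9,-12.2,0,0],[-5.7,-13.5,0,0]]]'; python3 -m pendant '[[[-0.8,-1.2,0,0],[-1.7,-2.4,0,0],[-2.6,-3.5,0,0],[-3.5,-4.7,0,0],[-4.5,-5.7,0,0],[-5.5,-6.8,0,0],[-6.6,-7.8,0,0],[-7.6,-8.8,0,0],[-8.8,-9.7,0,0],[-9.9,-10.6,0,0]]]'
```

```text
time: 13.25
tool_pos: [0.5332, 0.0494, 0.1143]
eef_rot: [0.001, 0.707, 0.707, 0.003]
force: [11.0, 7.6, -13.2]
gripper_width: 0.247
time: 14.25
tool_pos: [0.5182, 0.0441, 0.1142]
eef_rot: [-0.0, 0.707, 0.707, 0.002]
force: [6.4, 8.8, -9.0]
gripper_width: 0.238
time: 15.25
tool_pos: [0.5061, 0.0336, 0.1141]
eef_rot: [-0.001, 0.707, 0.707, 0.001]
force: [3.8, 5.2, -5.9]
gripper_width: 0.243
```

```bash
python3 -m pendant '[[[-1.2,-0.9,0,0],[-2.4,-1.7,0,0],[-3.7,-2.5,0,0],[-4.9,-3.2,0,0],[-6.2,-3.9,0,0],[-7.6,-4.6,0,0],[-8.9,-5.2,0,0],[-10.2,-5.7,0,0],[-11.6,-6.2,0,0],[-13,-6.7,0,0]]]';python3 -m pendant '[[[-1.4,-0.4,0,0],[-2.9,-0.7,0,0],[-4.3,-1,0,0],[-5.7,-1.3,0,0],[-7.2,-1.5,0,0],[-8.6,-1.6,0,0],[-10.1,-1.7,0,0],[-11.6,-1.8,0,0],[-13,-1.8,0,0],[-14.5,-1.7,0,0]]]'
cat > fit.py <<'E'
import numpy as np
from scipy.optimize import least_squares
D=np.array([l.split() for l in open("data.txt")],float)
P=D[:,:2];g=least_squares(lambda s:np.hypot(*(P-s).T)-.042,[.54,.007]);S=g.x;print("S",S.round(4),"res mm",(g.fun*1e3).round(1))
a=np.arctan2(P[:,1]-S[1],P[:,0]-S[0]);u=np.c_[np.cos(a),np.sin(a)];t=np.c_[-u[:,1],u[:,0]];F=D[:,2:4]
for A,T,R in zip(np.degrees(a),-(F*t).sum(1),(F*u).sum(1)):print(f"phi {A:7.1f} drag {T:6.2f} rad {R:6.2f}")
E
cat > data.txt <<'E'
.5784 .0238 .2 -1.0
.5655 .0409 5.1 .9
.5473 .0491 9.9 2.8
.5332 .0494 11.0 7.6
.5182 .0441 6.4 8.8
.5061 .0336 3.8 5.2
E
python3 fit.py
```

```text
time: 16.25
tool_pos: [0.4989, 0.0192, 0.1141]
eef_rot: [-0.0, 0.707, 0.707, -0.0]
force: [0.1, 1.4, -2.2]
gripper_width: 0.243
time: 17.25
tool_pos: [0.4975, 0.0049, 0.1141]
eef_rot: [-0.0, 0.707, 0.707, -0.0]
force: [-0.6, 1.6, -2.2]
gripper_width: 0.245
S [0.5395 0.0079] res mm [ 0.1  0.  -0.1 -0.  -0.   0.1]
phi    22.2 drag   1.00 rad  -0.19
phi    51.7 drag   3.45 rad   3.87
phi    79.2 drag   9.20 rad   4.60
phi    98.6 drag  12.01 rad   5.87
phi   120.4 drag   9.98 rad   4.35
phi   142.4 drag   6.44 rad   0.16
```

```bash
python3 arc.py .5395 .0079 .49756 .0050 183 -13 1;  python3 arc.py .5395 .0079 .49814 .01519 170 -7 5
```

```text
170.0 [[[1.7,-0,0,0],[2.6,-0.1,0,0],[3.6,-0.1,0,0],[4.5,-0,0,0],[5.5,0,0,0],[6.4,0.1,0,0],[7.4,0.2,0,0],[8.3,0.3,0,0],[9.3,0.4,0,0],[10.2,0.6,0,0]]]
163.0 [[[0.5,0.1,0,0],[1,0.2,0,0],[1.5,0.3,0,0],[2,0.4,0,0],[2.5,0.5,0,0],[3,0.6,0,0],[3.5,0.8,0,0],[4,0.9,0,0],[4.5,1,0,0],[5,1.2,0,0]]]
156.0 [[[0.5,0.1,0,0],[1,0.3,0,0],[1.5,0.5,0,0],[1.9,0.6,0,0],[2.4,0.8,0,0],[2.9,1,0,0],[3.4,1.2,0,0],[3.9,1.4,0,0],[4.3,1.6,0,0],[4.8,1.8,0,0]]]
149.0 [[[0.5,0.2,0,0],[0.9,0.4,0,0],[1.4,0.6,0,0],[1.8,0.9,0,0],[2.3,1.1,0,0],[2.8,1.3,0,0],[3.2,1.6,0,0],[3.7,1.8,0,0],[4.1,2.1,0,0],[4.5,2.4,0,0]]]
142.0 [[[0.5,0.2,0,0],[0.9,0.5,0,0],[1.3,0.8,0,0],[1.8,1.1,0,0],[2.2,1.3,0,0],[2.6,1.6,0,0],[3,1.9,0,0],[3.5,2.2,0,0],[3.9,2.6,0,0],[4.3,2.9,0,0]]]
135.0 [[[0.4,0.3,0,0],[0.8,0.6,0,0],[1.2,0.9,0,0],[1.6,1.3,0,0],[1.9,1.6,0,0],[2.3,1.9,0,0],[2.7,2.3,0,0],[3.1,2.6,0,0],[3.4,3,0,0],[3.8,3.4,0,0]]]
```

```bash
python3 -m pendant '[[[1.7,-0,0,0],[2.6,-0.1,0,0],[3.6,-0.1,0,0],[4.5,-0,0,0],[5.5,0,0,0],[6.4,0.1,0,0],[7.4,0.2,0,0],[8.3,0.3,0,0],[9.3,0.4,0,0],[10.2,0.6,0,0]]]';python3 -m pendant '[[[0.5,0.1,0,0],[1,0.2,0,0],[1.5,0.3,0,0],[2,0.4,0,0],[2.5,0.5,0,0],[3,0.6,0,0],[3.5,0.8,0,0],[4,0.9,0,0],[4.5,1,0,0],[5,1.2,0,0]]]';python3 -m pendant '[[[0.5,0.1,0,0],[1,0.3,0,0],[1.5,0.5,0,0],[1.9,0.6,0,0],[2.4,0.8,0,0],[2.9,1,0,0],[3.4,1.2,0,0],[3.9,1.4,0,0],[4.3,1.6,0,0],[4.8,1.8,0,0]]]';python3 -m pendant '[[[0.5,0.2,0,0],[0.9,0.4,0,0],[1.4,0.6,0,0],[1.8,0.9,0,0],[2.3,1.1,0,0],[2.8,1.3,0,0],[3.2,1.6,0,0],[3.7,1.8,0,0],[4.1,2.1,0,0],[4.5,2.4,0,0]]]';python3 -m pendant '[[[0.5,0.2,0,0],[0.9,0.5,0,0],[1.3,0.8,0,0],[1.8,1.1,0,0],[2.2,1.3,0,0],[2.6,1.6,0,0],[3,1.9,0,0],[3.5,2.2,0,0],[3.9,2.6,0,0],[4.3,2.9,0,0]]]'
python3 arc.py .5395 .0079 .5064 .0338 142 -24 4;python3 arc.py .5395 .0079 .5099 .0376 135 -25 3;python3 arc.py .5395 .0079 .5605 .0443 60 -7 5
```

```text
time: 18.25
tool_pos: [0.4981, 0.0153, 0.1141]
eef_rot: [-0.0, 0.707, 0.707, -0.0]
force: [-1.5, -0.0, -2.0]
gripper_width: 0.243
time: 19.25
tool_pos: [0.4993, 0.0203, 0.1141]
eef_rot: [-0.0, 0.707, 0.707, -0.0]
force: [-5.3, -0.4, -1.3]
gripper_width: 0.246
time: 20.25
tool_pos: [0.501, 0.0249, 0.1141]
eef_rot: [-0.0, 0.707, 0.707, -0.0]
force: [-5.1, -1.6, -1.7]
gripper_width: 0.244
time: 21.25
tool_pos: [0.5031, 0.0291, 0.1141]
eef_rot: [-0.0, 0.707, 0.707, -0.001]
force: [-6.4, -2.8, 0.3]
gripper_width: 0.241
time: 22.25
tool_pos: [0.5057, 0.0331, 0.1141]
eef_rot: [-0.0, 0.707, 0.707, -0.001]
force: [-6.3, -3.6, 0.7]
gripper_width: 0.243
118.0 [[[1.3,1.1,0,0],[2.6,2.3,0,0],[3.9,3.5,0,0],[5.1,4.8,0,0],[6.3,6.1,0,0],[7.4,7.5,0,0],[8.4,8.9,0,0],[9.4,10.3,0,0],[10.3,11.8,0,0],[11.2,13.4,0,0]]]
94.0 [[[0.8,1.6,0,0],[1.5,3.2,0,0],[2.2,4.8,0,0],[2.8,6.4,0,0],[3.3,8.1,0,0],[3.7,9.8,0,0],[4.1,11.5,0,0],[4.4,13.3,0,0],[4.6,15,0,0],[4.8,16.8,0,0]]]
70.0 [[[0.1,1.7,0,0],[0.1,3.5,0,0],[0,5.2,0,0],[-0.1,7,0,0],[-0.3,8.7,0,0],[-0.6,10.5,0,0],[-0.9,12.2,0,0],[-1.4,13.9,0,0],[-1.9,15.6,0,0],[-2.
[... 715 characters left out ...]
,0],[-1.7,2.6,0,0],[-2,3,0,0],[-2.2,3.4,0,0],[-2.6,3.9,0,0],[-2.9,4.3,0,0]]]
46.0 [[[-0.3,0.4,0,0],[-0.6,0.8,0,0],[-0.9,1.2,0,0],[-1.2,1.6,0,0],[-1.6,2,0,0],[-1.9,2.4,0,0],[-2.2,2.7,0,0],[-2.6,3.1,0,0],[-2.9,3.5,0,0],[-3.3,3.9,0,0]]]
39.0 [[[-0.3,0.3,0,0],[-0.7,0.7,0,0],[-1.1,1.1,0,0],[-1.4,1.4,0,0],[-1.8,1.8,0,0],[-2.2,2.1,0,0],[-2.6,2.4,0,0],[-3,2.8,0,0],[-3.4,3.1,0,0],[-3.8,3.4,0,0]]]
32.0 [[[-0.4,0.4,0,0],[-0.8,0.7,0,0],[-1.2,1,0,0],[-1.6,1.3,0,0],[-2,1.6,0,0],[-2.4,1.9,0,0],[-2.9,2.2,0,0],[-3.3,2.5,0,0],[-3.7,2.7,0,0],[-4.1,3,0,0]]]
25.0 [[[-0.5,0.3,0,0],[-0.9,0.6,0,0],[-1.4,0.8,0,0],[-1.8,1.1,0,0],[-2.3,1.3,0,0],[-2.7,1.6,0,0],[-3.2,1.8,0,0],[-3.6,2,0,0],[-4.1,2.2,0,0],[-4.6,2.5,0,0]]]
```

```bash
python3 -m pendant '[[[1.3,1.1,0,0],[2.6,2.3,0,0],[3.9,3.5,0,0],[5.1,4.8,0,0],[6.3,6.1,0,0],[7.4,7.5,0,0],[8.4,8.9,0,0],[9.4,10.3,0,0],[10.3,11.8,0,0],[11.2,13.4,0,0]]]';python3 -m pendant '[[[0.8,1.6,0,0],[1.5,3.2,0,0],[2.2,4.8,0,0],[2.8,6.4,0,0],[3.3,8.1,0,0],[3.7,9.8,0,0],[4.1,11.5,0,0],[4.4,13.3,0,0],[4.6,15,0,0],[4.8,16.8,0,0]]]'; python3 -m pendant '[[[0.1,1.7,0,0],[0.1,3.5,0,0],[0,5.2,0,0],[-0.1,7,0,0],[-0.3,8.7,0,0],[-0.6,10.5,0,0],[-0.9,12.2,0,0],[-1.4,13.9,0,0],[-1.9,15.6,0,0],[-2.4,17.3,0,0]]]'
python3 arc.py .5395 .0079 .5539 .0474 70 -10 1
```

```text
time: 23.25
tool_pos: [0.5177, 0.0441, 0.114]
eef_rot: [-0.001, 0.707, 0.707, -0.002]
force: [-10.1, -5.7, 4.0]
gripper_width: 0.243
time: 24.25
tool_pos: [0.5337, 0.0498, 0.114]
eef_rot: [-0.002, 0.707, 0.707, -0.002]
force: [-11.9, -1.5, 6.6]
gripper_width: 0.249
time: 25.25
tool_pos: [0.5524, 0.0481, 0.114]
eef_rot: [-0.002, 0.707, 0.707, -0.001]
force: [-7.3, 1.5, 2.6]
gripper_width: 0.239
60.0 [[[-0.3,0.7,0,0],[-0.6,1.3,0,0],[-0.8,2,0,0],[-1.1,2.7,0,0],[-1.4,3.3,0,0],[-1.8,4,0,0],[-2.1,4.7,0,0],[-2.4,5.3,0,0],[-2.8,6,0,0],[-3.1,6.6,0,0]]]
```

```bash
python3 -m pendant '[[[-0.3,0.7,0,0],[-0.6,1.3,0,0],[-0.8,2,0,0],[-1.1,2.7,0,0],[-1.4,3.3,0,0],[-1.8,4,0,0],[-2.1,4.7,0,0],[-2.4,5.3,0,0],[-2.8,6,0,0],[-3.1,6.6,0,0]]]'; python3 -m pendant '[[[-0.3,0.4,0,0],[-0.6,0.9,0,0],[-0.8,1.3,0,0],[-1.1,1.8,0,0],[-1.4,2.2,0,0],[-1.7,2.6,0,0],[-2,3,0,0],[-2.2,3.4,0,0],[-2.6,3.9,0,0],[-2.9,4.3,0,0]]]'; python3 -m pendant '[[[-0.3,0.4,0,0],[-0.6,0.8,0,0],[-0.9,1.2,0,0],[-1.2,1.6,0,0],[-1.6,2,0,0],[-1.9,2.4,0,0],[-2.2,2.7,0,0],[-2.6,3.1,0,0],[-2.9,3.5,0,0],[-3.3,3.9,0,0]]]'; python3 -m pendant '[[[-0.3,0.3,0,0],[-0.7,0.7,0,0],[-1.1,1.1,0,0],[-1.4,1.4,0,0],[-1.8,1.8,0,0],[-2.2,2.1,0,0],[-2.6,2.4,0,0],[-3,2.8,0,0],[-3.4,3.1,0,0],[-3.8,3.4,0,0]]]';  python3 -m pendant '[[[-0.4,0.4,0,0],[-0.8,0.7,0,0],[-1.2,1,0,0],[-1.6,1.3,0,0],[-2,1.6,0,0],[-2.4,1.9,0,0],[-2.9,2.2,0,0],[-3.3,2.5,0,0],[-3.7,2.7,0,0],[-4.1,3,0,0]]]'
```

```text
time: 26.25
tool_pos: [0.5599, 0.0447, 0.1141]
eef_rot: [-0.001, 0.707, 0.707, -0.0]
force: [-6.1, 0.2, 0.8]
gripper_width: 0.241
time: 27.25
tool_pos: [0.5649, 0.0415, 0.1141]
eef_rot: [-0.0, 0.707, 0.707, -0.0]
force: [-6.0, -0.1, -0.6]
gripper_width: 0.244
time: 28.25
tool_pos: [0.569, 0.038, 0.1141]
eef_rot: [0.0, 0.707, 0.707, -0.0]
force: [-2.1, -1.4, -4.2]
gripper_width: 0.24
time: 29.25
tool_pos: [0.5723, 0.0343, 0.1141]
eef_rot: [-0.0, 0.707, 0.707, -0.0]
force: [-3.5, -1.1, -3.0]
gripper_width: 0.244
time: 30.25
tool_pos: [0.5752, 0.0302, 0.1141]
eef_rot: [-0.0, 0.707, 0.707, -0.0]
force: [-4.3, -1.3, -2.4]
gripper_width: 0.241
```

```bash
cat > data.txt <<'E'
.5784 .0238 .2 -1.0 1
.5655 .0409 5.1 .9 1
.5473 .0491 9.9 2.8 1
.5332 .0494 11.0 7.6 1
.5182 .0441 6.4 8.8 1
.5061 .0336 3.8 5.2 1
.4989 .0192 .1 1.4 1
.4975 .0049 -.6 1.6 1
.4981 .0153 -1.5 0 -1
.4993 .0203 -5.3 -.4 -1
.5010 .0249 -5.1 -1.6 -1
.5031 .0291 -6.4 -2.8 -1
.5057 .0331 -6.3 -3.6 -1
.5177 .0441 -10.1 -5.7 -1
.5337 .0498 -11.9 -1.5 -1
.5524 .0481 -7.3 1.5 -1
.5599 .0447 -6.1 .2 -1
.5649 .0415 -6.0 -.1 -1
.5690 .0380 -2.1 -1.4 -1
.5723 .0343 -3.5 -1.1 -1
.5752 .0302 -4.3 -1.3 -1
E
cat > fit.py <<'E'
import numpy as np
from scipy.optimize import least_squares
D=np.array([l.split() for l in open("data.txt")],float)
P=D[:,:2];g=least_squares(lambda s:np.hypot(*(P-s).T)-.042,[.54,.007]);S=g.x;print("S",S.round(4),"res mm",(g.fun*1e3).round(1))
s=D[:,4];a=np.arctan2(P[:,1]-S[1],P[:,0]-S[0]);a[a<-1]+=2*np.pi;u=np.c_[np.cos(a),np.sin(a)];t=np.c_[-u[:,1],u[:,0]]*s[:,None];F=D[:,2:4]
T=-(F*t).sum(1);R=(F*u).sum(1)
def m(q):
    p,A,b1,b2,k,e=q;x=(p-a)*s;return np.where(s>0,b1,b2)+A*np.maximum(0,np.cos(x)-np.cos(e))*(1+k*np.sin(x))
for sel,n in((s!=0,"all"),(s>0,"ccw"),(s<0,"cw")):
  for fe in(0,1):
    ff=lambda q:(m(np.r_[q,1.03][:6])-T)[sel]
    r=least_squares(ff,[1.85,18,1,1,.1]+[1.03]*fe,loss="soft_l1");print(n,"centre deg",np.degrees(r.x[0]).round(1),r.x.round(2),"cost",round(r.cost,2))
    if n=="all":res=ff(r.x)
for z in zip(s,np.degrees(a).round(1),T.round(2),R.round(2),res.round(2)):print(*z)
E
python3 fit.py
```

```text
S [0.5395 0.008 ] res mm [ 0.  -0.1 -0.2 -0.2 -0.1  0.   0.1  0.1 -0.  -0.  -0.   0.   0.   0.1
  0.2  0.1 -0.   0.   0.1  0.1  0.1]
all centre deg 104.4 [ 1.82 21.52  1.13  1.23  0.1 ] cost 2.72
all centre deg 104.4 [ 1.82 21.36  1.11  1.19  0.1   1.03] cost 2.71
ccw centre deg 103.9 [ 1.81 20.58  1.3   1.1   0.08] cost 0.48
ccw centre deg 102.5 [ 1.790e+00  2.167e+01  1.340e+00  1.808e+01 -1.000e-02  1.000e+00] cost 0.46
cw centre deg 104.6 [ 1.83 22.51  1.32  1.07  0.08] cost 1.97
cw centre deg 105.1 [ 1.83 22.35  1.    0.93  0.03  1.04] cost 1.88
1.0 22.0 1.0 -0.19 0.11
1.0 51.6 3.44 3.87 -0.18
1.0 79.2 9.2 4.61 0.68
1.0 98.6 12.01 5.87 -0.45
1.0 120.5 9.98 4.33 0.48
1.0 142.5 6.44 0.15 0.21
1.0 164.6 1.38 0.28 -0.27
1.0 184.3 1.64 0.48 -0.53
-1.0 170.0 0.26 1.48 0.93
-1.0 163.0 1.93 4.95 -0.49
-1.0 156.3 3.51 4.03 0.14
-1.0 149.9 5.63 4.13 -0.08
-1.0 143.4 6.65 2.91 0.61
-1.0 121.1 11.59 0.34 -0.57
-1.0 97.8 11.99 0.14 -0.6
-1.0 72.1 7.41 -0.82 0.54
-1.0 60.9 5.42 -2.8 0.02
-1.0 52.7 4.72 -3.71 -1.37
-1.0 45.4 0.51 -2.47 0.75
-1.0 38.6 1.33 -3.42 -0.13
-1.0 31.8 1.16 -4.34 0.03
```

```bash
python3 arc.py .5395 .0079 .5751 .0302 32 38 2
```

```text
70.0 [[[2.3,-1.5,0,0],[4.5,-3.2,0,0],[6.6,-5.1,0,0],[8.5,-7.1,0,0],[10.3,-9.2,0,0],[12,-11.4,0,0],[13.5,-13.7,0,0],[14.9,-16.1,0,0],[16.1,-18.7,0,0],[17.2,-21.2,0,0]]]
108.0 [[[0.8,-2.7,0,0],[1.5,-5.4,0,0],[2,-8.1,0,0],[2.4,-10.9,0,0],[2.5,-13.7,0,0],[2.4,-16.5,0,0],[2.2,-19.2,0,0],[1.8,-22,0,0],[1.2,-24.7,0,0],[0.4,-27.4,0,0]]]
```

```bash
python3 -m pendant '[[[2.3,-1.5,0,0],[4.5,-3.2,0,0],[6.6,-5.1,0,0],[8.5,-7.1,0,0],[10.3,-9.2,0,0],[12,-11.4,0,0],[13.5,-13.7,0,0],[14.9,-16.1,0,0],[16.1,-18.7,0,0],[17.2,-21.2,0,0]]]'; python3 -m pendant '[[[0.8,-2.7,0,0],[1.5,-5.4,0,0],[2,-8.1,0,0],[2.4,-10.9,0,0],[2.5,-13.7,0,0],[2.4,-16.5,0,0],[2.2,-19.2,0,0],[1.8,-22,0,0],[1.2,-24.7,0,0],[0.4,-27.4,0,0]]]' | tee o; python3 -c "
import numpy as np;print('target',.5395+.042*np.cos(np.radians(104.4)),.008+.042*np.sin(np.radians(104.4)))"
```

```text
time: 31.25
tool_pos: [0.5564, 0.0466, 0.1142]
eef_rot: [0.002, 0.707, 0.707, 0.001]
force: [4.9, -9.1, -12.3]
gripper_width: 0.241
time: 32.25
tool_pos: [0.5317, 0.0492, 0.1143]
eef_rot: [0.002, 0.707, 0.707, 0.004]
force: [11.2, 3.3, -18.4]
gripper_width: 0.243
target 0.5290550247390761 0.04868049276740251
```

```bash
python3 -m pendant '[[[-0.1,-0.4,0,0],[-0.2,-0.8,0,0],[-0.3,-1.2,0,0],[-0.4,-1.6,0,0],[-0.5,-2,0,0],[-0.6,-2.4,0,0],[-0.7,-2.6,0,0],[-0.7,-2.6,0,0],[-0.7,-2.6,0,0],[-0.7,-2.6,0,0]]]'
```

```text
time: 33.25
tool_pos: [0.5292, 0.0487, 0.1143]
eef_rot: [0.002, 0.707, 0.707, 0.004]
force: [11.0, 2.9, -18.5]
gripper_width: 0.247
```

```bash
python3 -m pendant '[[[0,0.5,0,0],[0,1,0,0],[0,1.5,0,0],[0.2,2,0,0],[0.4,2.6,0,0],[0.5,3.2,0,0],[0.7,3.8,0,0],[0.7,4.4,0,0],[0.7,4.8,0,0],[0.7,4.8,0,0]]]'
```

```text
time: 34.25
tool_pos: [0.5296, 0.0488, 0.1142]
eef_rot: [-0.0, 0.707, 0.707, 0.001]
force: [4.3, 4.2, -9.6]
gripper_width: 0.247
```

```bash
python3 -m pendant '[[[0.2,0.2,0,0],[0.4,0.4,0,0],[0.6,0.6,0,0],[0.8,0.8,0,0],[1,1,0,0],[1,1.2,0,0],[1,1.4,0,0],[1,1.5,0,0],[1,1.5,0,0],[1,1.5,0,0]]]'
```

```text
time: 35.25
tool_pos: [0.5299, 0.0489, 0.1141]
eef_rot: [-0.0, 0.707, 0.707, -0.0]
force: [-0.5, 4.1, -5.1]
gripper_width: 0.24
```

```bash
python3 -m pendant '[[[0,0,0,0],[0,0,0,0],[0,0,0,0],[0,0,0,0],[0,0,0,0],[0,0,0,0],[0,0,0,0],[0,0,0,0],[0,0,0,0],[0,0,0,0]]]' 0.1;  python3 -m pendant '[[[0,0,-2,0],[0,0,-6,0],[0,0,-12,0],[0,0,-20,0],[0,0,-30,0],[0,0,-40,0],[0,0,-50,0],[0,0,-58,0],[0,0,-60,0],[0,0,-60,0]]]'; python3 - <<'E'
from cell import camera,bot
import cv2
from h import *
s=bot.get_state();c=camera("wrist")
np.savez("pics/w2.npz",img=c["img"],camera_matrix=c["camera_matrix"],mount=c["mount"],pos=s["tool_pos"],quat=s["eef_rot"])
i=c["img"][:,:,::-1].copy()
for p in wproj(c,s["tool_pos"],s["eef_rot"],[[.5299,.0489,.149],[.5395,.008,.111]]):cv2.drawMarker(i,tuple(int(v) for v in p),(0,0,255),0,9)
cv2.imwrite("pics/w2.png",i[100:400,190:590].repeat(2,0).repeat(2,1));print(s["tool_pos"],s["force"])
E
```

```text
time: 36.25
tool_pos: [0.5304, 0.0488, 0.1141]
eef_rot: [-0.0, 0.707, 0.707, -0.0]
force: [-0.5, 0.3, -0.3]
gripper_width: 0.551
time: 37.25
tool_pos: [0.5306, 0.0488, 0.1746]
eef_rot: [0.0, 0.707, 0.707, 0.0]
force: [-0.6, -0.3, -0.6]
gripper_width: 0.548
[0.53060619 0.04880583 0.17458893] [-0.59779439 -0.34453998 -0.5936465 ]
```

View pics/w2.png

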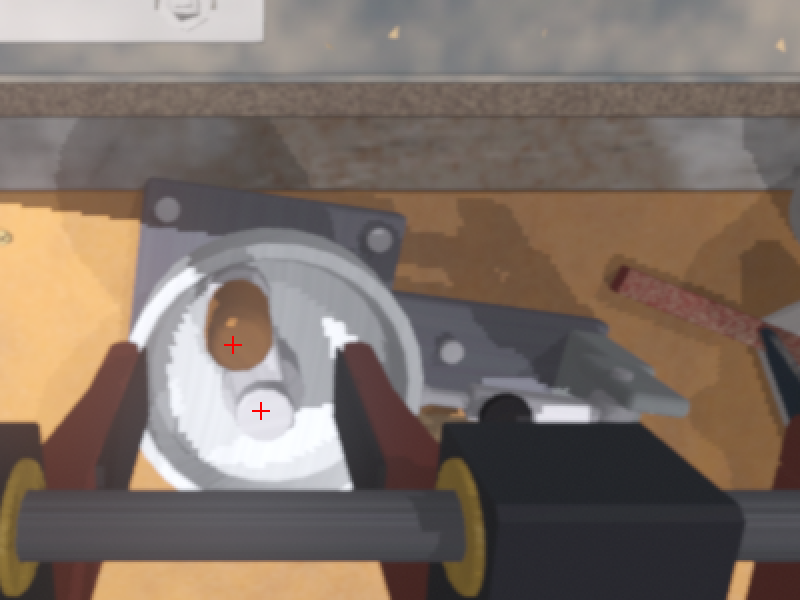

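```bash
python3 -c "
from cell import finish_job;print(finish_job())"
```

```text
the job is handed in; nothing more can be done
None
```

The feeler is down at its stop and the pulley is parked with the high spot at the tip, to within my measurement. The knob is released, and I handed the job in at about 37 s.

- **Feeler:** I pressed it down by its pad. It met the hard stop with the pad at z = 0.091 m, as specified. The largest end-of-call push I read was about 11 N. A later wrist picture showed it still level.
- **Finding the high spot:** I led the knob anticlockwise through the rub and then back clockwise, at no more than about 0.13 turn/s. Knob positions fitted a 42 mm circle to 0.2 mm. The two-way drag fit put the high spot at the tip when the crank is at 104.4° (world). The two directions alone gave 102.5–105.1°.
- **Final angle:** The loaded reading was 104.2°. Once I had eased off most of the arm force, just before release, it read 103.2°. That is about 0.02 rad short of the estimate, and I left it there.
- **Disagreements:**
  - Peak drag came out near 12 N, against the 8–9 N stated.
  - The vertical wrist force reached up to 18 N while cranking. I did not explain it, but it fell to about zero after release.
  - In the last picture the knob sits roughly 1 mm off the predicted spot relative to the hub, about 1–2° low. That is near the pixel and calibration error, so I left it.
- **Last picture:** The rim is at the tip and the gripper is clear above with no contact force. It did not show the loose items, so I did not check them at the end; no move went near them.

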